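Blow-off: half-open the air valve and hold the batten over the nozzle

ROBOT

A 6-joint arm with a two-finger parallel gripper is mounted at the origin on the work surface. World frame = base frame: x ahead of the robot, y to its left, z up, the work surface at z = 0. Lengths are in m, angles in degrees, forces in N, time in s.
With the tool pointing down it reaches from about 0.275 to 0.725 m from the base axis. Payload 5.6 kg.
Tool frame: the origin (TCP) lies at the very end of the fingers, on their centre line; the grasp point (between the pads) lies 19 mm behind it; z points along the fingers, y is the direction in which the jaws open and shut (so a half turn about z gives the same grasp; the last joint's range is limited). The gripper opens to 85 mm and grips with 20 to 120 N. Pads are 22 mm wide; open, the fingers measure 114 mm over their backs; the gripper's body (76 mm by 85 mm) begins 54 mm behind the grasp point. The pads swing forward as they close: fully open they stand 13 mm farther back than shut.
Start: joints at [-55.084, 14.616, 6.199, 0, -81.583, -16.306], TCP at [0.176, -0.521, 0.231] pointing down, gripper open.
Joint ranges: [-168.99, 168.99], [-69.2, 112.95], [-62.41, 85.93], [-164.36, 98.24], [-168.68, -3.75], [-174.98, 174.98]. Speed limits (degrees/s): [147.25, 147.25, 180, 180, 180, 180].

INTERFACE

Orientations are given as [roll, pitch, yaw] about the fixed x, y, z axes, in that order (R = Rz(yaw) Ry(pitch) Rx(roll)).
In Python, from station import ctrl, optics gives the robot as it stands. The module is installed in compiled form; this text tells all that it offers.
- The arm moves only by the tool drive_tool, never from a script. Its argument "deltas" is a list of rows, each an object with "slide": the shift along the tool's x, y, z in cm, a list of three; "turn": the turn about the tool's z in degrees. In form: [{"slide": [dx, dy, dz], "turn": turn}, ...]. A call has exactly 8 rows; each row shifts and turns the commanded pose from where the row before left it, along the tool's axes as they then stand; what a row does not reach is not made up. A row lasts 1/12 s, in which the tool goes at most 41.7 mm and 7.16 degrees, less where a joint would pass 70% of its speed; a pose out of reach is approached as far as the arm can. A call with a gripper value outside its range is refused whole. "gripper" is the opening, from 0 (shut) to 1 (fully open), set as the call begins (left out, the last holds). The fingers move at their own pace and stop on an object; "force" is the grip in N (left out, the last holds). Time passes only in rows, so rows that do not move let the fingers close, or fill a call up. It gives the time, the measured TCP pose, the force and the opening at its end, in the units of the state.
- ctrl.get_state(): the state, without advancing time (a new reading comes with each control period).
- optics.grab_frame(name): name is "scene" or "top" or "wrist"; returns a dict with "pixels" (480x640x3 uint8, blue, green, red), "range_z" (480x640 float32, m along the optical axis (not along the pixel's ray), 0 where there is no reading), "K" (3x3 intrinsics, pixels), "rvec" (rotation vector, rad) and "tvec" (3), from world to camera coordinates, as OpenCV has them. Camera axes: x right, y down, z forward; pixel columns grow to the right and rows downward; lengths in m; the calibration is good to about 2 mm. A picture is of the moment at which its call begins.
- ctrl.job_done(): hands the job in, once; it reports no verdict.
The state is a dict: "clock": time; "qpos": joint angles; "qvel": joint speeds; "joint_efforts": joint torques, N m; "position": TCP position; "orientation": TCP orientation; "wrist_force": force on the tool from outside, world axes, zero at the start; "torque": the same for the moment, N m; "width": finger opening in m.
Only numpy, scipy, OpenCV 4.12 (cv2) and the standard library are available. Lean on these libraries where they do the work, as an engineer would, in place of code of your own. Each camera call takes 0.05 s, during which the arm holds its last target. There are 200 camera calls.

TASK

First set the lever of the ball valve on the air stand half open, midway between across the pipe and along the pipe. Then lift the wooden batten clear of its bearers, level all the way although its bracket makes one end heavy, without bumping the air stand with it and leaving the carton and hammer alone. Finish while still holding it in the gripper (do not put it down), steady and level, with the middle of its length about 80 mm above the air nozzle.

Things in the scene. Friction and masses are not known exactly. Their poses are not given: they have to be found in the camera images.
- air_stand: Fixed blow-off stand, left or right of the robot: steel base plate 90 x 300 x 8 mm; pipe (22 mm diameter, axis 65 mm high) along its y, on uprights at y = -110 and +120 mm. Brass ball valve (40 mm diameter, stem up to 98 mm) in the middle, gauge at the -y end, nozzle at the +y end. Origin: centre of the plate's underside; z up. But for the lever nothing is higher than 110 mm.
- valve (a joint): Angle (rad) of the valve lever about the vertical stem at x = 0, y = 0 of the air stand. 0 = closed: lever points to the stand's -x, across the pipe. Grows counter-clockwise seen from above, towards the stand's -y; 1.571 = fully open, along the pipe; half open = 0.785. Starts at 0 to 0.4, needs about 0.3 N m (4 N at the grip), stays where it is left.
- lever_grip (a point): Middle of the black sleeve of the valve lever, 72 mm out from the stem axis and 110 mm above the table. The sleeve is 70 mm long (from 37 to 107 mm out), 14 mm wide, 22 mm tall (z = 99 to 121 mm); free space below it down to the pipe. Its x axis points from the sleeve to the stem.
- nozzle (a point): Middle of the top face of the brass fan nozzle (12 x 54 mm, pointing up), 110 mm above the table, at x = 0, y = 120 mm of the air stand. Axes as the air stand.
- bearers: Fixed: two brown wooden bearers, each 40 (x) x 90 (y) x 45 mm tall, centred at x = -125 and +125 mm on a board 330 x 90 x 12 mm. Origin: centre of the board's underside. Bearer tops at z = 57 mm; the batten lies across both.
- batten: Loose pale wooden batten 340 (x) x 34 (y) x 22 mm (z), 0.19 to 0.3 kg. Origin: middle of its length and width, on its underside; z up. At its -x end, nearer the robot, a steel angle bracket 34 mm wide, 4 mm thick: one leg on the batten's top over the last 60 mm, the other standing up at the end, to 66 mm above the underside. Starts on the bearers, underside at z = 57 mm.
- batten_balance (a point): Balance point of the batten (centre of mass along its length): 69 mm from the middle towards the bracket, on the centre line, 11 mm above the underside. Axes as the batten.
- screw_carton: Bystander: open cardboard carton 90 x 70 x 55 mm. Origin: centre of its underside.
- hammer: Bystander: hammer with a wooden handle lying about along x between the air stand and the bearers, head away from the robot, 260 mm long, head 95 mm wide, 26 mm high. Origin: middle of its length, on its underside.

How it is judged (in metres and radians):
On the way, in this order (a step that is already met when the one before it is completed fails the run):
1. the valve is set half open while the batten still lies on its bearers (value of joint valve between 0.625 and 0.945 rad and contact force between batten and bearers above 0.5 N), for 0.3 s.
2. the batten is lifted clear of its bearers in the gripper (height (world z) of batten above 0.085 m and contact force between batten and bearers below 0.1 N and contact force between batten and the fingers above 1 N), for 0.3 s.
At the end, for the whole second after the job is handed in: Valve lever within 0.16 rad of half open; the gripper alone holds the batten: middle within 40 mm sideways of the nozzle, underside 40 to 120 mm above it, level within 0.1 rad, at rest (under 0.03 m/s, 0.15 rad/s), touching neither bearers nor air stand (value of joint valve between 0.625 and 0.945 rad and horizontal distance between batten and nozzle below 0.04 m and z of batten in the frame of nozzle between 0.04 and 0.12 m and angle between batten's own z axis and vertical below 0.1 rad and contact force between batten and the fingers above 1 N and contact force between batten and air_stand below 0.1 N and contact force between batten and bearers below 0.1 N and linear speed of batten below 0.03 m/s and angular speed of batten below 0.15 rad/s); the arm keeps its last pose, push and grip.
It fails at once if the batten is tipped more than 0.35 rad (20 degrees) (angle between batten's own z axis and vertical above 0.35 rad).
It fails at once if the batten bumps the air stand (over 2 N) (contact force between batten and air_stand above 2 N).
It fails at once if the carton is moved more than 25 mm (distance of screw_carton from where it was at the start of the episode above 0.025 m).
It fails at once if the hammer is moved more than 25 mm (distance of hammer from where it was at the start of the episode above 0.025 m).
It also fails if it takes over 54 s, if anything falls off the work surface, if the arm or the gripper's body presses on something with over 40 N, if the wrist force passes 120 N, or if a joint passes its speed limit or range.

## Working session

There is one attempt and no reset: what is moved stays moved. The work goes in short steps, Python scripts to look and compute and a tool call to move; the robot and the scene stay as the last step left them, time stands still between calls to the robot, and variables do not carry over. Pictures are saved under pics/ and viewed, about 8 in all and at most 12, crops included, and the job is handed in when it is done.

Besides the shell and the picture viewer there is one more tool, called after "Emit:" as a command line: name --argument value ..., lists and objects as JSON in quotes. drive_tool: Moves the arm, as the interface text tells. Its arguments: {"type":"object","properties":{"deltas":{"type":"array"},"gripper":{"type":"number"},"force":{"type":"number"}},"required":["deltas"]}

```bash
mkdir -p pics
cat > h.py <<'E'
import numpy as np, cv2
from station import ctrl, optics
def grab(n):
    f=optics.grab_frame(n); R,_=cv2.Rodrigues(np.array(f["rvec"],float)); t=np.array(f["tvec"],float).ravel()
    return f["pixels"],f["range_z"],np.array(f["K"]),R,t
def cloud(z,K,R,t):
    v,u=np.mgrid[:z.shape[0],:z.shape[1]]
    c=np.stack([(u-K[0,2])/K[0,0]*z,(v-K[1,2])/K[1,1]*z,z],-1)
    return (c-t)@R
E
python3 - <<'E'
from h import *
for n in("top","scene"):
    p,z,K,R,t=grab(n); cv2.imwrite(f"pics/{n}0.png",p); np.savez(f"{n}0.npz",p=p,z=z,K=K,R=R,t=t)
    print(n,K[0,0],-R.T@t, (z>0).mean())
s=ctrl.get_state(); print({k:np.round(v,3) for k,v in s.items()})
E
```

```text
top 620.6287182369995 [0.47703172 0.04636967 1.19030045] 0.99609375
scene 434.95061062136057 [ 1.25853394 -0.20030322  0.56089572] 0.996064453125
{'clock': np.float64(0.1), 'qpos': array([-5.5083e+01,  1.4652e+01,  6.1380e+00, -2.3000e-02, -8.1583e+01,
       -1.6305e+01]), 'qvel': array([-0.119, -0.025,  0.241,  0.166,  0.044,  0.016]), 'joint_efforts': array([-4.0000e-03, -3.8761e+01,  2.3847e+01,  5.3780e+00, -4.0000e-03,
        0.0000e+00]), 'position': array([ 0.175, -0.521,  0.23 ]), 'orientation': array([ 1.79900e+02, -6.00000e-03, -1.61391e+02]), 'wrist_force': array([ 0.296, -1.062, -0.016]), 'torque': array([-0.072, -0.022, -0.006]), 'width': np.float64(0.086)}
```

View pics/top0.png

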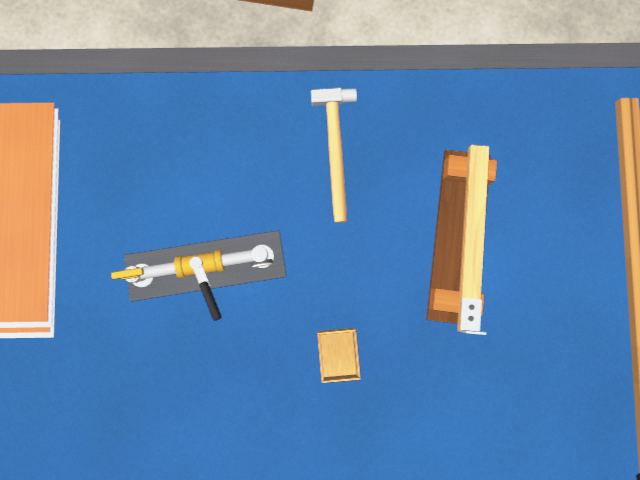

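View pics/scene0.png

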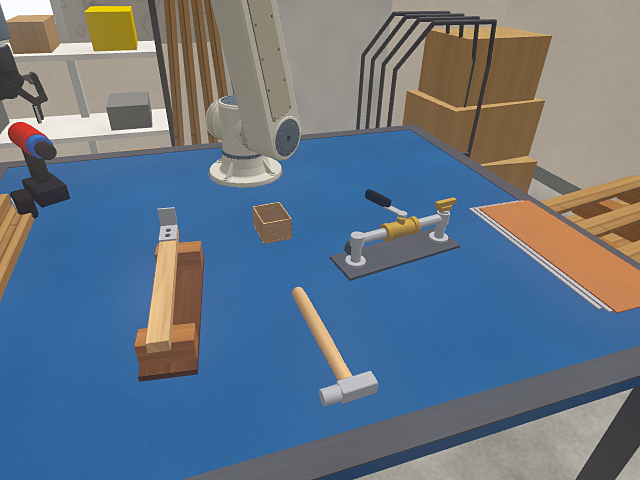

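Top view: the stand's valve stem is at about (197,263), its lever tip at (216,318) and its nozzle at (127,274). The batten runs from (479,147) to its bracket at (472,330), the hammer is around (335,155) and the carton at (338,355). The scene view agrees.

Run:
```python
from h import *
d=np.load("top0.npz");p=d["p"];z=d["z"];P=cloud(z,d["K"],d["R"],d["t"])
hsv=cv2.cvtColor(p,cv2.COLOR_BGR2HSV)
v,u=np.mgrid[:480,:640]
def rep(name,m,z0=None):
    q=P[m]; rect=cv2.minAreaRect((q[:,:2]*1000).astype(np.float32))
    print(name,m.sum(),"mean",q.mean(0).round(4),"zmed",np.median(q[:,2]).round(4),"rect mm",np.round(rect[0],1),np.round(rect[1],1),round(rect[2],1))
    return q
H=P[...,2]
box=lambda a,b,c,e:(u>=a)&(u<b)&(v>=c)&(v<e)
rep("sleeve",box(180,240,275,330)&(H>.108)&(H<.13)&(hsv[...,2]<70))
rep("stem",box(185,210,250,275)&(H>.088)&(hsv[...,1]<60)&(hsv[...,2]>150))
rep("nozzle",box(105,150,260,290)&(H>.1))
rep("plate",box(110,300,220,310)&(H>.004)&(H<.013))
q=rep("pipe",box(140,260,240,290)&(H>.068)&(H<.08))
rep("batten",box(440,510,130,345)&(H>.072)&(H<.083))
rep("bracketleg",box(440,510,290,345)&(H>.0815)&(H<.095))
rep("bracketup",box(440,510,290,345)&(H>.1))
rep("carton",box(300,370,320,390)&(H>.02))
rep("hammer",box(300,370,80,230)&(H>.008))
for n,m in(("pipe",box(140,180,240,290)&(H>.068)&(H<.08)),):
    pass
```

```text
sleeve 231 mean [0.4742 0.2169 0.1208] zmed 0.121 rect mm [474.9 218.8] [67.4 13.3] 21.8
stem 186 mean [0.5358 0.2436 0.1053] zmed 0.1055 rect mm [534.5 242.2] [35.6 22.1] 39.2
nozzle 237 mean [0.523  0.3578 0.1282] zmed 0.1102 rect mm [507.7 217.8] [347.6  22.5] 83.6
plate 5162 mean [0.5417 0.2434 0.0081] zmed 0.0082 rect mm [543.8 249.1] [363.8 170.1] 89.3
pipe 1135 mean [0.5414 0.2412 0.0752] zmed 0.0755 rect mm [541.2 244.9] [ 38.7 220.8] 8.2
batten 3218 mean [ 0.593  -0.2513  0.0789] zmed 0.079 rect mm [ 582.5 -251.2] [ 36.1 339.5] 84.4
bracketleg 519 mean [ 0.4451 -0.2377  0.084 ] zmed 0.0837 rect mm [ 450.2 -238. ] [35.4 72.3] 84.8
bracketup 83 mean [ 0.4286 -0.1725  0.3522] zmed 0.1236 rect mm [ 442.4 -102.4] [305.5   7.3] 78.3
carton 572 mean [ 0.373  -0.0048  0.0834] zmed 0.0538 rect mm [ 4.041e+02 -1.000e-01] [156.3  73.9] 7.2
hammer 2251 mean [ 0.7658 -0.0043  0.0502] zmed 0.0241 rect mm [688.1 -11.2] [108.4 424. ] 89.1
```

```bash
cat >> h.py <<'E'
def wr(a): return (a+180)%360-180
def go(x,y,z,yaw,n,st=None):
    """rows (even steps, n rows) from the current pose to TCP target with yaw, tool down"""
    s=ctrl.get_state() if st is None else None
    p,w=(np.array(s["position"]),s["orientation"][2]) if s else st
    d=(np.array([x,y,z])-p)*100/n; dt=-wr(yaw-w)/n; out=[]
    for i in range(n):
        a=np.radians(w-dt*i); c,sn=np.cos(a),np.sin(a)
        out.append(([round(v,2) for v in (c*d[0]+sn*d[1], sn*d[0]-c*d[1], -d[2])],round(dt,2)))
    print("from",p.round(4),round(w,2),"step mm",np.linalg.norm(d)*10)
    for i in range(0,n,8): print(out[i:i+8])
E
python3 - <<'E'
from h import *
d=np.load("top0.npz");p=d["p"];z=d["z"];P=cloud(z,d["K"],d["R"],d["t"]);H=P[...,2]
hsv=cv2.cvtColor(p,cv2.COLOR_BGR2HSV)
v,u=np.mgrid[:480,:640]
box=lambda a,b,c,e:(u>=a)&(u<b)&(v>=c)&(v<e)
def rep(n,m,er=0):
    m=m.astype(np.uint8)
    if er: m=cv2.erode(m,np.ones((3,3)))
    q=P[m>0]; c=q[:,:2].mean(0); w,V=np.linalg.eigh(np.cov(q[:,:2].T)); a=V[:,1]
    r=cv2.minAreaRect((q[:,:2]*1000).astype(np.float32))
    print(n,len(q),c.round(4),"axis",np.degrees(np.arctan2(a[1],a[0])).round(1),np.round(r[0],1),np.round(r[1],1),round(r[2],1))
rep("nozzle",box(105,150,260,290)&(H>.106)&(H<.113))
rep("plate",box(110,300,220,310)&(H>.006)&(H<.0105),1)
rep("pipe",box(148,172,240,290)&(H>.068)&(H<.08)); rep("pipe2",box(225,248,240,290)&(H>.068)&(H<.08))
rep("batten",box(440,510,130,345)&(H>.0765)&(H<.092),1)
rep("leg",box(440,510,290,345)&(H>.0815)&(H<.086))
rep("hammer",box(300,370,80,230)&(H>.008)&(H<.03))
go(.475,.219,.20,-158.2,24)
E
```

```text
nozzle 193 [0.5239 0.364 ] axis 98.2 [524.2 363.9] [12.1 53.2] 8.1
plate 105 [0.5384 0.2226] axis 105.3 [540.7 243.3] [ 83.1 288.7] 8.9
pipe 274 [0.5306 0.3163] axis 100.0 [530.9 316.1] [21.2 43.6] 7.7
pipe2 259 [0.5505 0.1793] axis 101.3 [550.6 179.6] [21.7 42.9] 7.3
batten 1290 [ 0.5472 -0.2484] axis 174.2 [ 583.7 -250.7] [ 32.5 331.9] 84.6
leg 458 [ 0.4458 -0.238 ] axis 172.8 [ 450.9 -238.1] [35.4 70.9] 84.9
hammer 2162 [ 0.7722 -0.0056] axis -177.6 [760.4  -8. ] [279.3  95.8] 4.4
from [ 0.1754 -0.5208  0.2305] -161.39 step mm 33.28087126645678
[([np.float64(-2.17), np.float64(2.52), np.float64(0.13)], np.float64(-0.13)), ([np.float64(-2.17), np.float64(2.52), np.float64(0.13)], np.float64(-0.13)), ([np.float64(-2.18), np.float64(2.51), np.float64(0.13)], np.float64(-0.13)), ([np.float64(-2.18), np.float64(2.51), np.float64(0.13)], np.float64(-0.13)), ([np.float64(-2.19), np.float64(2.5), np.float64(0.13)], np.float64(-0.13)), ([np.float64(-2.2), np.float64(2.5), np.float64(0.13)], np.float64(-0.13)), ([np.float64(-2.2), np.float64(2.49), np.float64(0.13)], np.float64(-0.13)), ([n
[... 622 characters left out ...]
([np.float64(-2.25), np.float64(2.45), np.float64(0.13)], np.float64(-0.13))]
[([np.float64(-2.26), np.float64(2.44), np.float64(0.13)], np.float64(-0.13)), ([np.float64(-2.26), np.float64(2.44), np.float64(0.13)], np.float64(-0.13)), ([np.float64(-2.27), np.float64(2.43), np.float64(0.13)], np.float64(-0.13)), ([np.float64(-2.28), np.float64(2.43), np.float64(0.13)], np.float64(-0.13)), ([np.float64(-2.28), np.float64(2.42), np.float64(0.13)], np.float64(-0.13)), ([np.float64(-2.29), np.float64(2.41), np.float64(0.13)], np.float64(-0.13)), ([np.float64(-2.29), np.float64(2.41), np.float64(0.13)], np.float64(-0.13)), ([np.float64(-2.3), np.float64(2.4), np.float64(0.13)], np.float64(-0.13))]
```

Emit:
drive_tool --deltas '[{"slide": [-2.2, 2.5, 0.1], "turn": -0.1}, {"slide": [-2.2, 2.5, 0.1], "turn": -0.1}, {"slide": [-2.2, 2.5, 0.1], "turn": -0.1}, {"slide": [-2.2, 2.5, 0.1], "turn": -0.1}, {"slide": [-2.2, 2.5, 0.1], "turn": -0.1}, {"slide": [-2.2, 2.5, 0.1], "turn": -0.1}, {"slide": [-2.2, 2.5, 0.1], "turn": -0.1}, {"slide": [-2.2, 2.5, 0.1], "turn": -0.1}]' --gripper 0.5 --force 40

```text
clock: 0.77
position: [0.2769, -0.2733, 0.2229]
orientation: [180.0, -0.0, -160.6]
wrist_force: [1.3, 0.1, -0.1]
width: 0.0427
```

Emit:
drive_tool --deltas '[{"slide": [-2.2, 2.5, 0.1], "turn": -0.1}, {"slide": [-2.2, 2.5, 0.1], "turn": -0.1}, {"slide": [-2.2, 2.5, 0.1], "turn": -0.1}, {"slide": [-2.2, 2.5, 0.1], "turn": -0.1}, {"slide": [-2.2, 2.5, 0.1], "turn": -0.1}, {"slide": [-2.2, 2.5, 0.1], "turn": -0.1}, {"slide": [-2.2, 2.5, 0.1], "turn": -0.1}, {"slide": [-2.2, 2.5, 0.1], "turn": -0.1}]'

```text
clock: 1.43
position: [0.3749, -0.0255, 0.2151]
orientation: [180.0, -0.0, -159.8]
wrist_force: [0.7, -0.2, -0.4]
width: 0.0427
```

Emit:
drive_tool --deltas '[{"slide": [-2.2, 2.4, 0.1], "turn": -0.1}, {"slide": [-2.2, 2.4, 0.1], "turn": -0.1}, {"slide": [-2.2, 2.4, 0.1], "turn": -0.1}, {"slide": [-2.2, 2.4, 0.1], "turn": -0.1}, {"slide": [-2.2, 2.4, 0.1], "turn": -0.1}, {"slide": [-2.2, 2.4, 0.1], "turn": -0.1}, {"slide": [-2.2, 2.4, 0.1], "turn": -0.1}, {"slide": [0, 0, 0], "turn": 0}]'

```text
clock: 2.1
position: [0.4614, 0.1881, 0.2065]
orientation: [-180.0, -0.1, -158.9]
wrist_force: [0.3, 0.8, -0.1]
width: 0.0427
```

Run:
```python
from h import *
p,z,K,R,t=grab("wrist"); cv2.imwrite("pics/w1.png",p); np.savez("w1.npz",p=p,z=z,K=K,R=R,t=t)
P=cloud(z,K,R,t);H=P[...,2];hsv=cv2.cvtColor(p,cv2.COLOR_BGR2HSV)
m=(H>.112)&(H<.125)&(hsv[...,2]<80)&(np.hypot(P[...,0]-.475,P[...,1]-.219)<.08)
r=cv2.minAreaRect((P[m][:,:2]*1000).astype(np.float32)); print(m.sum(),r,np.median(H[m]))
go(r[0][0]/1e3,r[0][1]/1e3,.20,-158.2,2)
```

```text
1619 ((474.58709716796875, 216.47068786621094), (67.34661865234375, 13.909639358520508), 23.247516632080078) 0.12143577863218226
from [0.4605 0.1861 0.2068] -158.96 step mm 17.082020544472606
[([np.float64(-1.2), np.float64(1.17), np.float64(0.34)], np.float64(-0.38)), ([np.float64(-1.21), np.float64(1.16), np.float64(0.34)], np.float64(-0.38))]
```

View pics/w1.png

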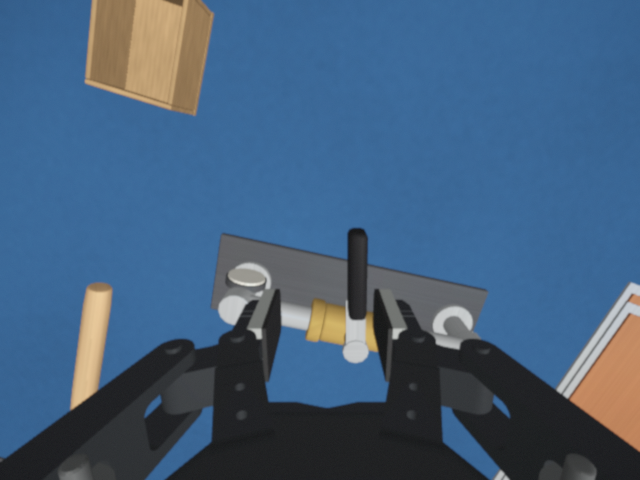

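The wrist view shows the sleeve around (357,275) and the stem at (356,350), between the fingers. Both views put the sleeve's middle within 2 mm of the same place.

Emit:
drive_tool --deltas '[{"slide": [-1.2, 1.2, 0], "turn": -0.4}, {"slide": [-1.2, 1.2, 0], "turn": -0.4}, {"slide": [0, 0, 0], "turn": 0}, {"slide": [0, 0, 2.3], "turn": 0}, {"slide": [0, 0, 2.3], "turn": 0}, {"slide": [0, 0, 2.3], "turn": 0}, {"slide": [0, 0, 2.3], "turn": 0}, {"slide": [0, 0, 2.2], "turn": 0}]'

```text
clock: 2.82
position: [0.4735, 0.2139, 0.0932]
orientation: [-180.0, -0.0, -158.3]
wrist_force: [0.4, 0.2, 0.5]
width: 0.0429
```

Emit:
drive_tool --deltas '[{"slide": [0, 0, 0], "turn": 0}, {"slide": [0, 0, 0], "turn": 0}, {"slide": [0, 0, 0], "turn": 0}, {"slide": [0, 0, 0], "turn": 0}, {"slide": [0, 0, 0], "turn": 0}, {"slide": [0, 0, 0], "turn": 0}, {"slide": [0, 0, 0], "turn": 0}, {"slide": [0, 0, 0], "turn": 0}]' --gripper 0.0

```text
clock: 3.48
position: [0.4735, 0.2153, 0.0948]
orientation: [180.0, -0.0, -158.3]
wrist_force: [-5.5, 1.8, -1.3]
width: 0.0135
```

Run:
```python
from h import *
s=ctrl.get_state(); p=s["position"]; print(p.round(4),s["orientation"].round(2),s["wrist_force"],s["width"])
stem=np.array([.5413,.2452]); d=p[:2]-stem; print("r",np.hypot(*d),"ang",np.degrees(np.arctan2(d[1],d[0]))%360, "half 233.2")
```

```text
[0.4735 0.2153 0.0948] [ 1.7997e+02 -3.0000e-02 -1.5827e+02] [-5.48088589  1.77747043 -1.34613667] 0.013484454103402354
r 0.07413037972435393 ang 203.8160098158214 half 233.2
```

Gripped: the width reads 13.5 mm against a 14 mm sleeve. I'll now swing about 30° on an arc around the stem.

Emit:
drive_tool --deltas '[{"slide": [-0.01, -0.39, 0], "turn": -3}, {"slide": [-0.01, -0.39, 0], "turn": -3}, {"slide": [-0.01, -0.39, 0], "turn": -3}, {"slide": [-0.01, -0.39, 0], "turn": -3}, {"slide": [-0.01, -0.39, 0], "turn": -3}, {"slide": [-0.01, -0.39, 0], "turn": -3}, {"slide": [-0.01, -0.39, 0], "turn": -3}, {"slide": [-0.01, -0.39, 0], "turn": -3}]'

```text
clock: 4.15
position: [0.491, 0.1904, 0.0948]
orientation: [179.9, 0.1, -134.1]
wrist_force: [-3.6, 5.1, -3.4]
width: 0.0136
```

Run:
```python
from h import *
p,z,K,R,t=grab("top"); np.savez("t2.npz",p=p,z=z,K=K,R=R,t=t)
s=ctrl.get_state(); p=s["position"]; print(p.round(4),s["orientation"].round(2),s["wrist_force"],s["width"])
stem=np.array([.5413,.2452]); d=p[:2]-stem; print("r",np.hypot(*d),"ang",np.degrees(np.arctan2(d[1],d[0]))%360, "yaw",s["orientation"][2]%360)
```

```text
[0.4914 0.19   0.0948] [ 1.7993e+02  8.0000e-02 -1.3395e+02] [-3.9620525   3.65782014 -3.79724122] 0.01296064675832059
r 0.07442074038422858 ang 227.91051078788934 yaw 226.0494405825863
```

Emit:
drive_tool --deltas '[{"slide": [-0.01, -0.39, 0], "turn": -3}, {"slide": [-0.01, -0.39, 0], "turn": -3}, {"slide": [0, 0, 0], "turn": 0}, {"slide": [0, 0, 0], "turn": 0}, {"slide": [0, 0, 0], "turn": 0}, {"slide": [0, 0, 0], "turn": 0}, {"slide": [0, 0, 0], "turn": 0}, {"slide": [0, 0, 0], "turn": 0}]'

```text
clock: 4.87
position: [0.4974, 0.185, 0.0948]
orientation: [180.0, 0.1, -128.3]
wrist_force: [-3.1, 4.3, -4.0]
width: 0.0136
```

Emit:
drive_tool --deltas '[{"slide": [0, 0, 0], "turn": 0}, {"slide": [0, 0, 0], "turn": 0}, {"slide": [0, 0, 0], "turn": 0}, {"slide": [0, 0, -1], "turn": 0}, {"slide": [0, 0, -2.5], "turn": 0}, {"slide": [0, 0, -3], "turn": 0}, {"slide": [0, 0, -3], "turn": 0}, {"slide": [0, 0, -3], "turn": 0}]' --gripper 0.4

```text
clock: 5.53
position: [0.4974, 0.1837, 0.2221]
orientation: [-179.9, 0.1, -128.3]
wrist_force: [0.1, 0.3, 0.5]
width: 0.0341
```

Run:
```python
from h import *
p,z,K,R,t=grab("wrist"); cv2.imwrite("pics/w3.png",p)
P=cloud(z,K,R,t);H=P[...,2];hsv=cv2.cvtColor(p,cv2.COLOR_BGR2HSV)
m=(H>.112)&(H<.125)&(hsv[...,2]<80)&(np.hypot(P[...,0]-.498,P[...,1]-.188)<.06)
r=cv2.minAreaRect((P[m][:,:2]*1000).astype(np.float32)); print(m.sum(),r)
w,V=np.linalg.eigh(np.cov(P[m][:,:2].T)); a=V[:,1]; print("axis",np.degrees(np.arctan2(a[1],a[0]))%180,"want 53.2")
go(.514,-.2445,.20,174.4,16)
```

```text
1461 ((498.64837646484375, 185.43197631835938), (67.15687561035156, 13.96267318725586), 53.44804000854492)
axis 53.693082675967005 want 53.2
from [0.5004 0.1844 0.229 ] -128.28 step mm 26.88198853979136
[([np.float64(2.05), np.float64(-1.73), np.float64(0.18)], np.float64(3.58)), ([np.float64(1.94), np.float64(-1.85), np.float64(0.18)], np.float64(3.58)), ([np.float64(1.82), np.float64(-1.97), np.float64(0.18)], np.float64(3.58)), ([np.float64(1.69), np.float64(-2.08), np.float64(0.18)], np.float64(3.58)), ([np.float64(1.56), np.float64(-2.18), np.float64(0.18)], np.float64(3.58)), ([np.float64(1.42), np.float64(-2.27), np.float64(0.18)], np.float64(3.58)), ([np.float64(1.28), np.float64(-2.36), np.float64(0.18)], np.float64(3.58)), ([np.float64(1.13), np.float64(-2.43), np.float64(0.18)], np.float64(3.58))]
[([np.float64(0.97), np.float64(-2.5), np.float64(0.18)], np.float64(3.58)), ([np.float64(0.81), np.float64(-2.56), np.float64(0.18)], np.float64(3.58)), ([np.float64(0.65), np.float64(-2.6), np.float64(0.18)], np.float64(3.58)), ([np.float64(0.49), np.float64(-2.64), np.float64(0.18)], np.float64(3.58)), ([np.float64(0.32), np.float64(-2.66), np.float64(0.18)], np.float64(3.58)), ([np.float64(0.16), np.float64(-2.68), np.float64(0.18)], np.float64(3.58)), ([np.float64(-0.01), np.float64(-2.68), np.float64(0.18)], np.float64(3.58)), ([np.float64(-0.18), np.float64(-2.68), np.float64(0.18)], np.float64(3.58))]
```

View pics/w3.png

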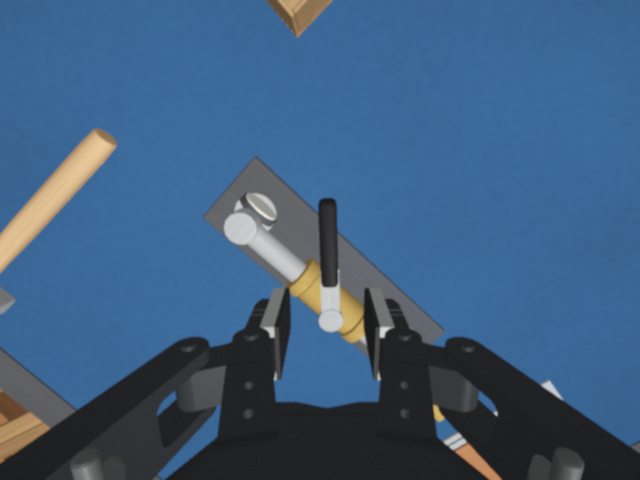

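The lever (sleeve at (328,245), stem at (331,320)) now lies at 53.5° against 53.2° for half open, so it is set. Next is the batten.

Emit:
drive_tool --deltas '[{"slide": [2.05, -1.7, 0.2], "turn": 3.6}, {"slide": [1.95, -1.85, 0.2], "turn": 3.6}, {"slide": [1.8, -1.95, 0.2], "turn": 3.6}, {"slide": [1.7, -2.1, 0.2], "turn": 3.6}, {"slide": [1.55, -2.2, 0.2], "turn": 3.6}, {"slide": [1.4, -2.25, 0.2], "turn": 3.6}, {"slide": [1.3, -2.35, 0.2], "turn": 3.6}, {"slide": [1.1, -2.4, 0.2], "turn": 3.6}]' --gripper 0.85

```text
clock: 6.25
position: [0.5037, -0.0311, 0.2044]
orientation: [-179.9, 0.1, -157.3]
wrist_force: [-0.2, 0.9, 0.3]
width: 0.0728
```

Emit:
drive_tool --deltas '[{"slide": [0.95, -2.5, 0.2], "turn": 3.6}, {"slide": [0.8, -2.55, 0.2], "turn": 3.6}, {"slide": [0.65, -2.6, 0.2], "turn": 3.6}, {"slide": [0.5, -2.65, 0.2], "turn": 3.6}, {"slide": [0.3, -2.65, 0.2], "turn": 3.6}, {"slide": [0.15, -2.7, 0.2], "turn": 3.6}, {"slide": [0, -2.7, 0.2], "turn": 3.6}, {"slide": [-0.2, -2.7, 0.2], "turn": 3.5}]'

```text
clock: 6.92
position: [0.5102, -0.2462, 0.1883]
orientation: [-180.0, 0.1, 174.0]
wrist_force: [0.4, 0.3, 0.2]
width: 0.0726
```

Emit:
drive_tool --deltas '[{"slide": [0, 0, 0], "turn": 0}, {"slide": [0, 0, 0], "turn": 0}, {"slide": [0, 0, 0], "turn": 0}, {"slide": [0, 0, 0], "turn": 0}, {"slide": [0, 0, 0], "turn": 0}, {"slide": [0, 0, 0], "turn": 0}, {"slide": [0, 0, 0], "turn": 0}, {"slide": [0, 0, 0], "turn": 0}]'

```text
clock: 7.58
position: [0.5103, -0.2439, 0.1874]
orientation: [-180.0, 0.0, 174.3]
wrist_force: [0.3, 0.3, 0.8]
width: 0.0728
```

Run:
```python
from h import *
p,z,K,R,t=grab("wrist"); cv2.imwrite("pics/w4.png",p); np.savez("w4.npz",p=p,z=z,K=K,R=R,t=t)
P=cloud(z,K,R,t);H=P[...,2]
# batten coordinates from the first estimate
c=np.array([.583,-.251]);a=np.radians(-5.6);e=np.array([np.cos(a),np.sin(a)]);n=np.array([-e[1],e[0]])
s=(P[...,:2]-c)@e; q=(P[...,:2]-c)@n
near=(abs(q)<.05)&(abs(s)<.22)
for nm,lo,hi in(("top",.0765,.0812),("leg",.0815,.0865),("upr",.095,.126)):
    m=near&(H>lo)&(H<hi)
    if m.sum()>5: print(nm,m.sum(),"s",np.percentile(s[m],[1,50,99]).round(4),"q",np.percentile(q[m],[2,50,98]).round(4),"z",np.median(H[m]))
m=near&(H>.0765)&(H<.0812)&(abs(s)<.12)
x=s[m];y=q[m]; print("axis yaw corr deg",np.degrees(np.polyfit(x,y,1)[0]))
st=ctrl.get_state();print(st["position"].round(4),st["orientation"].round(2))
```

```text
top 8530 s [-0.1076 -0.026   0.0828] q [-0.0184 -0.0022  0.014 ] z 0.07988233070394532
leg 3874 s [-0.1654 -0.1388 -0.0917] q [-0.0186 -0.0021  0.014 ] z 0.08397718691339075
upr 720 s [-0.1697 -0.1665 -0.1656] q [-0.0187 -0.0027  0.0139] z 0.12342178578664806
axis yaw corr deg 0.06470966693940201
[ 0.5103 -0.2441  0.1874] [-1.8000e+02  1.0000e-02  1.7424e+02]
```

View pics/w4.png

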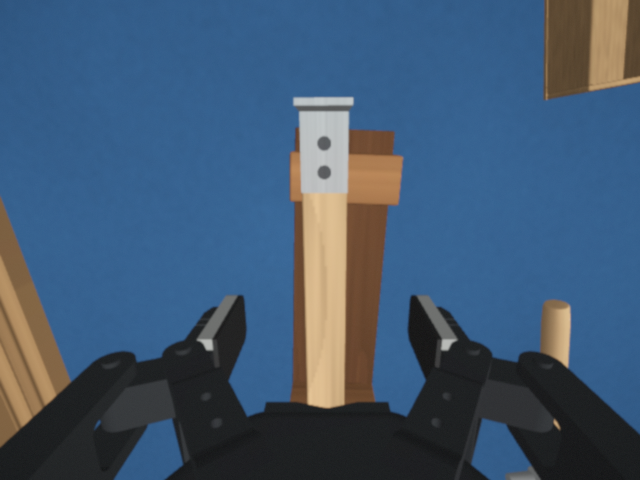

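The bracket is at (324,145) and the batten runs straight down the image at column 325, between the fingers. The end is at s = -0.170, the bracket leg ends at -0.11 and the top is at z = 0.080; these match the given sizes.

Emit:
drive_tool --deltas '[{"slide": [-0.4, -0.15, 0], "turn": 0}, {"slide": [0, 0, 2], "turn": 0}, {"slide": [0, 0, 2.5], "turn": 0}, {"slide": [0, 0, 2.5], "turn": 0}, {"slide": [0, 0, 2.5], "turn": 0}, {"slide": [0, 0, 2.5], "turn": 0}, {"slide": [0, 0, 2], "turn": 0}, {"slide": [0, 0, 0], "turn": 0}]'

```text
clock: 8.3
position: [0.5112, -0.2453, 0.0428]
orientation: [179.9, -0.5, 174.2]
wrist_force: [-1.0, -0.6, -0.5]
width: 0.0723
```

Emit:
drive_tool --deltas '[{"slide": [0, 0, 0], "turn": 0}, {"slide": [0, 0, 0], "turn": 0}, {"slide": [0, 0, 0], "turn": 0}, {"slide": [0, 0, 0], "turn": 0}, {"slide": [0, 0, 0], "turn": 0}, {"slide": [0, 0, 0], "turn": 0}, {"slide": [0, 0, 0], "turn": 0}, {"slide": [0, 0, 0], "turn": 0}]' --gripper 0 --force 90

```text
clock: 8.97
position: [0.5155, -0.2466, 0.0494]
orientation: [-179.9, 0.2, 174.2]
wrist_force: [0.3, 1.8, 6.3]
width: 0.0326
```

Run:
```python
from h import *
s=ctrl.get_state(); p=s["position"]; print(p.round(4),s["orientation"].round(2),s["wrist_force"],s["torque"],s["width"])
```

```text
[ 0.5155 -0.2466  0.0494] [-179.95    0.23  174.24] [0.28380897 1.77548694 6.26312665] [4.28213126e-01 2.07248286e-01 2.09891678e-04] 0.032597325439273045
```

Emit:
drive_tool --deltas '[{"slide": [0, 0, -0.2], "turn": 0}, {"slide": [0, 0, -0.5], "turn": 0}, {"slide": [0, 0, -0.8], "turn": 0}, {"slide": [0, 0, -0.8], "turn": 0}, {"slide": [0, 0, -0.8], "turn": 0}, {"slide": [0, 0, -0.6], "turn": 0}, {"slide": [0, 0, -0.3], "turn": 0}, {"slide": [0, 0, 0], "turn": 0}]'

```text
clock: 9.63
position: [0.5146, -0.2464, 0.0884]
orientation: [-180.0, 0.1, 174.2]
wrist_force: [-0.6, -1.1, -3.2]
width: 0.0328
```

Emit:
drive_tool --deltas '[{"slide": [0, 0, 0], "turn": 0}, {"slide": [0, 0, 0], "turn": 0}, {"slide": [0, 0, 0], "turn": 0}, {"slide": [0, 0, 0], "turn": 0}, {"slide": [0, 0, 0], "turn": 0}, {"slide": [0, 0, 0], "turn": 0}, {"slide": [0, 0, 0], "turn": 0}, {"slide": [0, 0, 0], "turn": 0}]'

```text
clock: 10.3
position: [0.514, -0.2462, 0.0872]
orientation: [180.0, -0.0, 174.2]
wrist_force: [0.2, -0.6, -3.1]
width: 0.0329
```

```bash
cat >> h.py <<'E'
def batten(g,c,yaw,z0):
    """pale batten top face near grip point g: tilt along length from depth, in the frame at centre c"""
    p,z,K,R,t=g; P=cloud(z,K,R,t); a=np.radians(yaw); e=np.array([np.cos(a),np.sin(a)]); n=np.array([-e[1],e[0]])
    s=(P[...,:2]-c)@e; q=(P[...,:2]-c)@n; H=P[...,2]
    m=(abs(q)<.03)&(abs(s)<.19)&(abs(H-z0)<.04)&(p[...,2]>p[...,0].astype(int)+35)
    m=m&((s>.02)|(s<-.11)) & (cv2.erode(m.astype(np.uint8),np.ones((3,3)))>0)
    x,y,h=s[m],q[m],H[m]; 
    for _ in range(4):
        A=np.c_[np.ones_like(x),x,y]; k=np.linalg.lstsq(A,h,rcond=None)[0]; r=abs(h-A@k)<.004
        x,y,h=x[r],y[r],h[r]
    print("n",len(x),"top z at mid",k[0].round(4),"tilt deg len/width",np.degrees(k[1:]).round(2),"s",np.percentile(x,[1,99]).round(3),"q",np.percentile(y,[2,50,98]).round(4),"yawcorr",np.degrees(np.polyfit(x,y,1)[0]).round(2))
E
python3 - <<'E'
from h import *
s=ctrl.get_state(); p=s["position"]; print(p.round(4),s["orientation"].round(2),s["wrist_force"],s["torque"],s["width"])
g=grab("top"); cv2.imwrite("pics/t5.png",g[0]); gs=grab("scene"); cv2.imwrite("pics/s5.png",gs[0])
c=np.array([.584,-.2533]); batten(g,c,-5.7,.114); batten(gs,c,-5.7,.114)
E
```

```text
[ 0.514  -0.2462  0.0872] [ 1.8000e+02 -1.0000e-02  1.7421e+02] [ 0.2176347  -0.61850911 -3.11854725] [ 0.04436017 -0.03680546  0.00392764] 0.03290605871611352
n 1115 top z at mid 0.1165 tilt deg len/width [-0.28 -1.37] s [-0.111  0.163] q [-0.0119  0.0035  0.0191] yawcorr 0.09
n 1210 top z at mid 0.1182 tilt deg len/width [-0.56 -0.99] s [0.022 0.167] q [-0.0149  0.0001  0.0158] yawcorr -0.63
```

View pics/s5.png

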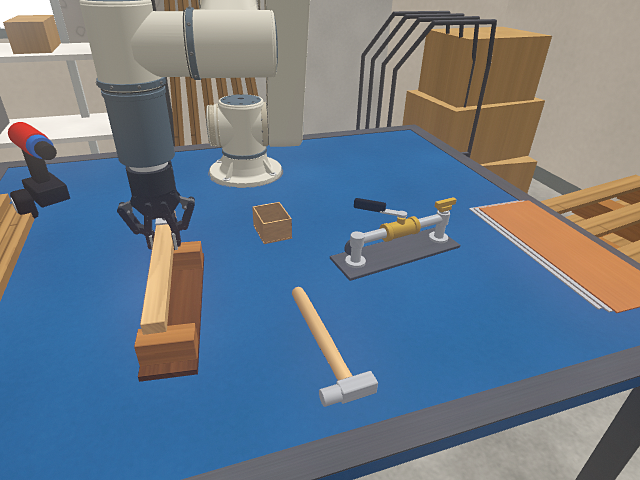

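The batten is lifted clear and level, about 0.3-0.5° along its length, with its underside at about 0.095. The lever at (370,205) is as I left it, and the hammer and carton have not been moved. I'll raise it to travel height, then swing it round to the stand.

Emit:
drive_tool --deltas '[{"slide": [0, 0, -0.6], "turn": 0}, {"slide": [0, 0, -1.3], "turn": 0}, {"slide": [0, 0, -2], "turn": 0}, {"slide": [0, 0, -2], "turn": 0}, {"slide": [0, 0, -2], "turn": 0}, {"slide": [0, 0, -1.5], "turn": 0}, {"slide": [0, 0, -0.8], "turn": 0}, {"slide": [0, 0, -0.3], "turn": 0}]'

```text
clock: 11.07
position: [0.5147, -0.2465, 0.1941]
orientation: [-180.0, 0.2, 174.2]
wrist_force: [0.6, -0.1, -2.8]
width: 0.0326
```

Run:
```python
from h import *
go(.4825,.3089,.192,-127.6,32)
```

```text
from [ 0.5147 -0.2465  0.1941] 174.21 step mm 17.384123241282456
[([np.float64(0.27), np.float64(1.72), np.float64(0.01)], np.float64(-1.82)), ([np.float64(0.22), np.float64(1.72), np.float64(0.01)], np.float64(-1.82)), ([np.float64(0.17), np.float64(1.73), np.float64(0.01)], np.float64(-1.82)), ([np.float64(0.11), np.float64(1.73), np.float64(0.01)], np.float64(-1.82)), ([np.float64(0.06), np.float64(1.74), np.float64(0.01)], np.float64(-1.82)), ([np.float64(0.0), np.float64(1.74), np.float64(0.01)], np.float64(-1.82)), ([np.float64(-0.05), np.float64(1.74), np.float64(0.01)], np.float64(-1.82)), ([np.float64(-0.11), np.float64(1.73), np.float64(0.01)], np.float64(-1.82))]
[([np.float64(-0.16), np.float64(1.73), np.float64(0.01)], np.float64(-1.82)), ([np.float64(-0.22), np.float64(1.72), np.float64(0.01)], np.float64(-1.82)), ([np.float64(-0.27), np.float64(1.72), np.float64(0.01)], np.float64(-1.82)), ([np.float64(-0.33), np.float64(1.71), np.float64(0.01)], np.float64(-1.82)), ([np.float64(-0.38), np.float64(1.7), np.float64(0.01)], np.float64(-1.82)), ([np.float64(-0.44), np.flo
[... 751 characters left out ...]
 ([np.float64(-0.94), np.float64(1.46), np.float64(0.01)], np.float64(-1.82))]
[([np.float64(-0.99), np.float64(1.43), np.float64(0.01)], np.float64(-1.82)), ([np.float64(-1.03), np.float64(1.4), np.float64(0.01)], np.float64(-1.82)), ([np.float64(-1.07), np.float64(1.37), np.float64(0.01)], np.float64(-1.82)), ([np.float64(-1.12), np.float64(1.33), np.float64(0.01)], np.float64(-1.82)), ([np.float64(-1.16), np.float64(1.3), np.float64(0.01)], np.float64(-1.82)), ([np.float64(-1.2), np.float64(1.26), np.float64(0.01)], np.float64(-1.82)), ([np.float64(-1.24), np.float64(1.22), np.float64(0.01)], np.float64(-1.82)), ([np.float64(-1.28), np.float64(1.18), np.float64(0.01)], np.float64(-1.82))]
```

Emit:
drive_tool --deltas '[{"slide": [0.1, 0.9, 0], "turn": -0.9}, {"slide": [0.2, 1.7, 0], "turn": -1.8}, {"slide": [0.15, 1.7, 0], "turn": -1.8}, {"slide": [0.1, 1.7, 0], "turn": -1.8}, {"slide": [0.05, 1.75, 0], "turn": -1.8}, {"slide": [0, 1.75, 0], "turn": -1.8}, {"slide": [-0.05, 1.75, 0], "turn": -1.8}, {"slide": [-0.1, 1.75, 0], "turn": -1.8}]'

```text
clock: 11.73
position: [0.5083, -0.1146, 0.1909]
orientation: [180.0, -0.1, -172.2]
wrist_force: [0.7, 0.3, -3.2]
width: 0.0329
```

Emit:
drive_tool --deltas '[{"slide": [-0.15, 1.75, 0], "turn": -1.8}, {"slide": [-0.2, 1.7, 0], "turn": -1.8}, {"slide": [-0.25, 1.7, 0], "turn": -1.8}, {"slide": [-0.35, 1.7, 0], "turn": -1.8}, {"slide": [-0.4, 1.7, 0], "turn": -1.8}, {"slide": [-0.45, 1.7, 0], "turn": -1.8}, {"slide": [-0.5, 1.65, 0], "turn": -1.8}, {"slide": [-0.55, 1.65, 0], "turn": -1.8}]'

```text
clock: 12.4
position: [0.503, 0.0239, 0.191]
orientation: [180.0, -0.1, -157.8]
wrist_force: [0.5, -0.8, -2.7]
width: 0.0325
```

Emit:
drive_tool --deltas '[{"slide": [-0.6, 1.65, 0], "turn": -1.8}, {"slide": [-0.65, 1.6, 0], "turn": -1.8}, {"slide": [-0.7, 1.6, 0], "turn": -1.8}, {"slide": [-0.75, 1.55, 0], "turn": -1.8}, {"slide": [-0.8, 1.55, 0], "turn": -1.8}, {"slide": [-0.85, 1.5, 0], "turn": -1.8}, {"slide": [-0.9, 1.5, 0], "turn": -1.8}, {"slide": [-0.95, 1.45, 0], "turn": -1.8}]'

```text
clock: 13.07
position: [0.4985, 0.1627, 0.1909]
orientation: [180.0, -0.1, -143.4]
wrist_force: [-0.0, 0.5, -2.3]
width: 0.0326
```

Run:
```python
from h import *
s=ctrl.get_state(); print(s["wrist_force"].round(1),s["torque"].round(2),s["qpos"].round(0))
go(.4825,.3089,.186,-127.6,8)
```

```text
[-0.   0.5 -2.3] [ 0.03 -0.03 -0.01] [ 35.  13.  -2.  -0. -75. -89.]
from [0.4985 0.1627 0.1909] -143.36 step mm 18.396281078168194
[([np.float64(-0.93), np.float64(1.59), np.float64(0.06)], np.float64(-1.97)), ([np.float64(-0.98), np.float64(1.55), np.float64(0.06)], np.float64(-1.97)), ([np.float64(-1.04), np.float64(1.52), np.float64(0.06)], np.float64(-1.97)), ([np.float64(-1.09), np.float64(1.48), np.float64(0.06)], np.float64(-1.97)), ([np.float64(-1.14), np.float64(1.44), np.float64(0.06)], np.float64(-1.97)), ([np.float64(-1.19), np.float64(1.4), np.float64(0.06)], np.float64(-1.97)), ([np.float64(-1.24), np.float64(1.36), np.float64(0.06)], np.float64(-1.97)), ([np.float64(-1.28), np.float64(1.32), np.float64(0.06)], np.float64(-1.97))]
```

Emit:
drive_tool --deltas '[{"slide": [-0.95, 1.55, 0], "turn": -2}, {"slide": [-1.0, 1.55, 0], "turn": -2}, {"slide": [-1.05, 1.5, 0.1], "turn": -2}, {"slide": [-1.1, 1.5, 0.1], "turn": -2}, {"slide": [-1.15, 1.45, 0.1], "turn": -2}, {"slide": [-1.2, 1.4, 0.1], "turn": -2}, {"slide": [-0.8, 0.9, 0], "turn": -1.5}, {"slide": [-0.6, 0.6, 0], "turn": -1}]'

```text
clock: 13.73
position: [0.4854, 0.2931, 0.1871]
orientation: [180.0, -0.1, -128.8]
wrist_force: [-0.4, -0.2, -2.6]
width: 0.0325
```

Emit:
drive_tool --deltas '[{"slide": [-0.4, 0.4, 0], "turn": -0.5}, {"slide": [-0.2, 0.2, 0], "turn": -0.5}, {"slide": [0, 0, 0], "turn": 0}, {"slide": [0, 0, 0], "turn": 0}, {"slide": [0, 0, 0], "turn": 0}, {"slide": [0, 0, 0], "turn": 0}, {"slide": [0, 0, 0], "turn": 0}, {"slide": [0, 0, 0], "turn": 0}]'

```text
clock: 14.4
position: [0.4856, 0.3002, 0.1884]
orientation: [-180.0, 0.0, -128.0]
wrist_force: [-0.4, 0.6, -1.9]
width: 0.0329
```

Run:
```python
from h import *
s=ctrl.get_state(); print(s["wrist_force"].round(1),s["torque"].round(2),s["qvel"].round(2),s["position"],s["orientation"].round(2))
g=grab("top"); cv2.imwrite("pics/t6.png",g[0]); gs=grab("scene"); cv2.imwrite("pics/s6.png",gs[0][100:400]); 
c=np.array([.524,.364]); batten(g,c,52.4,.213); batten(gs,c,52.4,.213)
go(.4825,.3089,.184,-127.6,1)
```

```text
[-0.4  0.6 -1.9] [-0.05 -0.01 -0.01] [ 0.09  0.15  0.07 -0.05 -0.02 -0.05] [0.48557286 0.30023083 0.18840026] [-1.8000e+02  1.0000e-02 -1.2802e+02]
n 1373 top z at mid 0.2186 tilt deg len/width [-0.16  0.11] s [-0.111  0.16 ] q [-0.024  -0.0112  0.0054] yawcorr 1.44
n 535 top z at mid 0.2214 tilt deg len/width [ 0.37 22.89] s [-0.172  0.155] q [-0.0288 -0.0247 -0.0023] yawcorr 1.45
from [0.4855 0.3004 0.1884] -128.0 step mm 10.063662224392587
[([np.float64(-0.49), np.float64(0.77), np.float64(0.44)], np.float64(-0.4))]
```

View pics/t6.png

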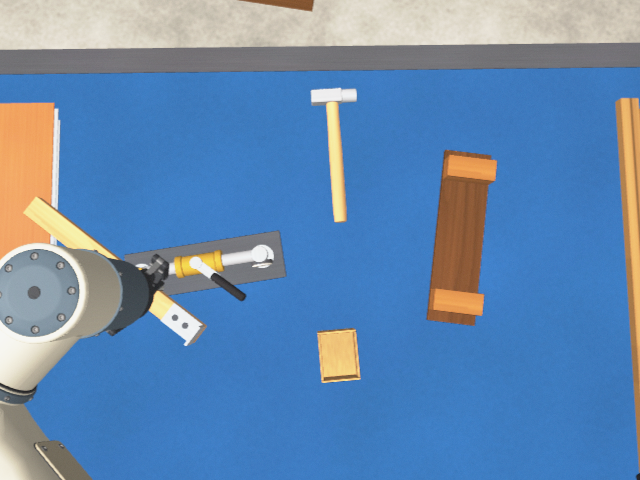

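View pics/s6.png

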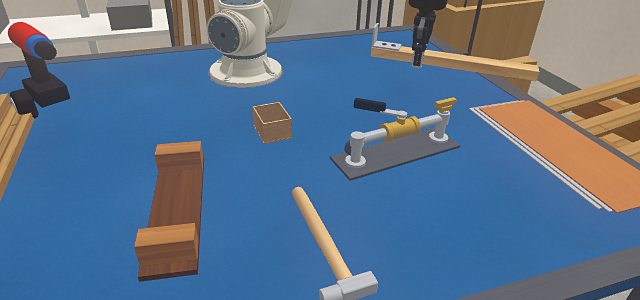

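The batten is over the nozzle and level (0.2°), with its middle about 11 mm off sideways and its underside about 87 mm above the nozzle. In the top view the lever at (225,285) is undisturbed, as are the hammer and carton. One small correction remains.

Emit:
drive_tool --deltas '[{"slide": [-0.1, 0.2, 0.1], "turn": 0}, {"slide": [-0.2, 0.3, 0.2], "turn": 0}, {"slide": [-0.2, 0.3, 0.2], "turn": 0}, {"slide": [0, 0.1, 0], "turn": 0}, {"slide": [0, 0, 0], "turn": 0}, {"slide": [0, 0, 0], "turn": 0}, {"slide": [0, 0, 0], "turn": 0}, {"slide": [0, 0, 0], "turn": 0}]'

```text
clock: 15.17
position: [0.4815, 0.31, 0.1834]
orientation: [-180.0, 0.0, -128.0]
wrist_force: [-0.6, 0.3, -2.4]
width: 0.0326
```

Emit:
drive_tool --deltas '[{"slide": [0, 0, 0], "turn": 0}, {"slide": [0, 0, 0], "turn": 0}, {"slide": [0, 0, 0], "turn": 0}, {"slide": [0, 0, 0], "turn": 0}, {"slide": [0, 0, 0], "turn": 0}, {"slide": [0, 0, 0], "turn": 0}, {"slide": [0, 0, 0], "turn": 0}, {"slide": [0, 0, 0], "turn": 0}]'

```text
clock: 15.83
position: [0.4815, 0.31, 0.1833]
orientation: [180.0, 0.0, -128.0]
wrist_force: [0.2, 0.3, -1.6]
width: 0.0327
```

Run:
```python
from h import *
s=ctrl.get_state(); print(s["clock"],s["wrist_force"].round(1),s["qvel"].round(2),s["position"],s["orientation"].round(2),s["width"])
c=np.array([.524,.364]); g=grab("top"); batten(g,c,53.0,.213)
p,z,K,R,t=g; P=cloud(z,K,R,t); H=P[...,2]; hsv=cv2.cvtColor(p,cv2.COLOR_BGR2HSV)
m=(H>.115)&(H<.127)&(hsv[...,2]<70)&(np.hypot(P[...,0]-.498,P[...,1]-.186)<.05)
w,V=np.linalg.eigh(np.cov(P[m][:,:2].T)); a=V[:,1]; print("lever",m.sum(),np.degrees(np.arctan2(a[1],a[0]))%180)
```

```text
15.8333 [ 0.2  0.3 -1.6] [ 0.08  0.04  0.05 -0.04 -0.05  0.07] [0.48149153 0.31000479 0.18329346] [ 180.      0.   -127.99] 0.03266099079412219
n 1410 top z at mid 0.2136 tilt deg len/width [-0.3  -0.12] s [0.025 0.165] q [-0.0161 -0.0028  0.0137] yawcorr 2.29
lever 258 53.16481396769924
```

```bash
python3 -c "
from station import ctrl
print(ctrl.job_done())"
```

```text
the job is handed in; nothing more can be done
None
```

I set the valve lever half open, then lifted the batten at its balance point and carried it level to the nozzle. I handed the job in at about 16 s with the gripper still holding it; `job_done()` reports no verdict.

Last checks before handing in:
- **Lever:** it lay at 53.2° in the last top view, and half open is 53.2°. The earlier wrist view gave 53.5°.
- **Position:** the batten's middle was within about 5 mm of the nozzle sideways, and its underside about 82 mm above the nozzle.
- **Level and steady:** tilt was about 0.3° along the length, the arm was at rest, and the grip width held at 32.7 mm.
- **Surroundings:** the last picture I viewed, just before a final 1 cm correction, showed the hammer and carton where they started. The wrist force gave no sign of a bump on the stand.

Two readings disagreed. The scene camera's width tilt (23°) over the nozzle came from only a partial view of the batten, so I relied on the top view, which gave 0.1°. The batten's yaw also read about 2° off the tool's, which doesn't matter for the task.

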